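# Start the kitchen timer braced against the chopping board

### The job

Start the kitchen timer. It is light and slides away when its orange start button is pushed, so set it upright on the worktop with its back (the end opposite the button) flat against the long edge of the chopping board that faces the robot, and then press the button all the way in towards the board for a moment. Let the button spring out again, leave the timer standing against the board, and leave the mug, the tins and the mill where they are.

Things in the scene. Friction and masses are not known exactly. Their poses are not given: they have to be found in the camera images.
- timer: Loose white kitchen timer, 0.15 kg, 92 mm long (x), 52 wide (y), 40 high, with a tilted grey display on its rear half (top at 52 mm). Origin: centre of the underside. +x points to its flat back, 46 mm off; the orange button is at the -x end. Stands upright, button within 50 degrees of facing the robot. Sides flat from 8 to 34 mm up: grip it across the width. 1 to 2.5 N slides it.
- timer_back (a point): Point on the timer's flat back end, in its middle, 11 mm above the underside; axes as the timer's.
- start_face (a point): Centre of the outer face of the orange start button, a round button 26 mm across, standing 10 mm out of the timer's front end, 24 mm above the underside, 56 mm from the timer's origin along -x. It moves with the button. Axes as the timer's: the button is pressed along +x, level.
- start (a joint): Travel of the start button in m: 0 = out, 0.006 = fully in (stop). Spring: about 0.7 N to begin, about 5 N at the stop; it springs out by itself when let go.
- board: Wooden chopping board, 240 mm (its x) by 340 mm (its y), 22 mm thick, on non-slip feet: it does not move. Lies flat on the worktop, turned by up to 12 degrees. Origin: centre of its underside; x points away from the robot.
- board_edge (a point): Middle of the top of the board's long edge that faces the robot, 22 mm above the worktop; axes as the board's, so the edge runs along y, 170 mm to either side, and x points into the board, away from the robot. The edge's face is upright.
- mug: Bystander: pale patterned mug with a handle, 82 x 114 x 91 mm, on the worktop to one side. Origin: centre of its underside.
- tin: Bystander: tall food tin, 75 mm across, 110 mm high, on the worktop to the other side. Origin: centre of its underside.
- mill: Bystander: wooden pepper mill, 58 mm across, 170 mm high, standing on the rear half of the board. Origin: centre of its underside.
- flat_tin: Bystander: low tin, 86 mm across, 40 mm high, standing on the rear half of the board. Origin: centre of its underside.
There are look-alikes about, which are no part of the job. Leave any pink look-alike of the timer alone.

How it is judged:
On the way:
1. the start button is pressed in (at least 4.5 of its 6 mm) while the timer stands with its back square against the board's near edge and bears on the board (value of joint start above 0.0045 m and contact force between timer and board above 0.5 N and x of timer_back in the frame of board_edge between -0.01 and 0.005 m and y of timer_back in the frame of board_edge between -0.17 and 0.17 m and angle between the x axis of timer and the x axis of board, either way round below 0.2 rad and angle between timer's own z axis and vertical below 0.12 rad and height (world z) of timer below 0.008 m), for 0.1 s.
At the end, for the whole second after the job is handed in: The timer stands upright on the worktop at rest, its back within 10 mm of the board's near long edge, between the edge's ends and square to it within about 11 degrees, with the button out again (less than 1 mm in) (x of timer_back in the frame of board_edge between -0.01 and 0.005 m and y of timer_back in the frame of board_edge between -0.17 and 0.17 m and angle between the x axis of timer and the x axis of board, either way round below 0.2 rad and angle between timer's own z axis and vertical below 0.12 rad and height (world z) of timer below 0.008 m and value of joint start below 0.001 m and linear speed of timer below 0.01 m/s); the robot touches nothing.
It fails at once if the mug is moved more than 25 mm or tipped (distance of mug from where it was at the start of the episode above 0.025 m or angle between mug's own z axis and vertical above 0.3 rad).
It fails at once if the tin is moved more than 25 mm or tipped (distance of tin from where it was at the start of the episode above 0.025 m or angle between tin's own z axis and vertical above 0.3 rad).
It fails at once if the mill is moved more than 25 mm or tipped (distance of mill from where it was at the start of the episode above 0.025 m or angle between mill's own z axis and vertical above 0.3 rad).
It fails at once if the flat tin is moved more than 25 mm or tipped (distance of flat_tin from where it was at the start of the episode above 0.025 m or angle between flat_tin's own z axis and vertical above 0.3 rad).
It fails at once if the timer is tipped over (angle between timer's own z axis and vertical above 0.7 rad).
It also fails if it takes over 40 s, if anything falls off the work surface, if the arm or the gripper's body presses on something with over 40 N, if the wrist force passes 120 N, or if a joint passes its speed limit or range.

### The arm

A 6-joint arm with a two-finger parallel gripper is mounted at the origin on a cart in front of the work surface, level with it; the furniture and walls round the work are solid. World frame = base frame: x ahead of the robot, y to its left, z up, the work surface at z = 0. Lengths are in m, angles in rad, forces in N, time in s.
With the tool pointing down it reaches from about 0.325 to 0.9 m from the base axis. Payload 6.1 kg.
Tool frame: the origin (TCP) lies on the centre line of the jaws, within the pads' length; the fingertips stand 11 mm ahead of it and the grasp point (between the pads) lies 8 mm behind it; z points along the fingers, y is the line along which they close (so a half turn about z gives the same grasp; the last joint's range is limited). The gripper opens to 85 mm and grips with 20 to 120 N. Pads are 22 mm wide; open, the fingers measure 114 mm over their backs; the gripper's body (76 mm by 85 mm) begins 54 mm behind the grasp point. The pads swing forward as they close: fully open they stand 13 mm farther back than shut.
Start: joints at [0.976, 0.22, 1.526, -0, 1.395, -0.126], TCP at [0.282, 0.558, 0.242] pointing down, gripper open.
Joint ranges: [-2.98, 2.98], [-0.91, 2.08], [0.09, 2.57], [-1.24, 4.39], [0.2, 2.65], [-2.68, 2.68]. Speed limits (rad/s): [2.57, 2.57, 3.01, 3.14, 3.14, 3.14].

### API

Orientations are given as a unit quaternion [x, y, z, w].
In Python, from plant import telemetry, viewer, workorder gives the robot as it stands.
- The arm moves only by the tool carry_out, never from a script. Its argument "moves" is a list of rows, each a list of 3 entries, a list of its own where there are three numbers: the shift along the world's x, y, z in cm, then the turn, a rotation vector about the world's x, y, z in degrees, then the opening in per cent of the stroke, from 0 (shut) to 100 (fully open). In form: [[[tx, ty, tz], [wx, wy, wz], claw], ...]. A call has 1 to 20 rows; each row is the pose to reach, as a shift and turn from the pose commanded when the call began; what a row does not reach only later rows make up. A row lasts 1/12 s, in which the tool goes at most 41.7 mm and 7.16 degrees, less where a joint would pass 70% of its speed; a pose out of reach is approached as far as the arm can. A call with a gripper value outside its range is refused whole. The fingers move at their own pace and stop on an object; "force" is the grip in N (left out, the last holds). Time passes only in rows, so rows that repeat a pose let the fingers close. It gives the time, the measured TCP pose, the force, the opening and the grip force at its end, in the units of the state.
- telemetry.get_obs(): the state, without advancing time (a new reading comes with each control period).
- viewer.grab_frame(name): name is "side" or "top" or "wrist"; returns the picture (384x512x3 uint8, blue, green, red); there is no depth.
- viewer.camera_info(name): a dict with "intrinsics" (3x3 intrinsics, pixels), "xyz" and "rotation" of the camera in the world. Camera axes: x right, y down, z forward; pixel columns grow to the right and rows downward; lengths in m; the calibration is good to about 2 mm. The wrist camera is an equidistant fisheye: a pixel r from the principal point sees the ray r / f radians off the axis. A picture is of the moment at which its call begins: read the wrist's pose just before it. camera_info takes no time and is no camera call; for the wrist camera it gives the pose at the moment of the call.
- workorder.finish_job(): hands the job in; it is judged then, once.
The state is a dict: "clock": time; "qpos": joint angles; "qvel": joint speeds; "tau": joint torques, N m; "eef_pos": TCP position; "orientation": TCP orientation; "wrist_force": force on the tool from outside, world axes, zero at the start; "torque": the same for the moment, N m; "gripper_width": finger opening in m; "finger_force": force on a finger pad.
Only numpy, scipy, OpenCV 4.12 (cv2) and the standard library are available. Lean on these libraries where they do the work, as an engineer would, in place of code of your own. Each camera call takes 0.05 s, during which the arm holds its last target. There are 200 camera calls.

## Working session

There is one attempt and no reset: what is moved stays moved. The work goes in short steps, Python scripts to look and compute and a tool call to move; the robot and the scene stay as the last step left them, time stands still between calls to the robot, and variables do not carry over. Pictures are saved under pics/ and viewed, at most 10 in all, crops included, and the job is handed in when it is done.

Besides the shell and the picture viewer there is one more tool, called after "Request:" by a JSON object that holds its "name" and its "arguments". carry_out: Moves the arm, as the interface text tells. Its arguments: {"type":"object","properties":{"moves":{"type":"array","items":{"type":"array"}},"force":{"type":"number"}},"required":["moves"]}

```bash
mkdir -p pics; cat > h.py <<'E'
import numpy as np, cv2
from plant import telemetry, viewer, workorder
def ray(ci,u,v,fish=False):
    K=np.array(ci["intrinsics"]);x=(u-K[0,2])/K[0,0];y=(v-K[1,2])/K[1,1]
    if fish:
        r=np.hypot(x,y);d=np.array([x/r*np.sin(r),y/r*np.sin(r),np.cos(r)]) if r>1e-9 else np.array([0,0,1.])
    else: d=np.array([x,y,1.])
    R=np.array(ci["rotation"])
    return np.array(ci["xyz"]),R@d
def onz(ci,u,v,z,fish=False):
    o,d=ray(ci,u,v,fish); return o+d*(z-o[2])/d[2]
E
python3 - <<'E'
from h import *
s=telemetry.get_obs();print(s)
for n in("top","side"):
    print(n,viewer.camera_info(n)); cv2.imwrite(f"pics/{n}0.png",viewer.grab_frame(n))
E
```

```text
{'clock': 0.0, 'qpos': array([ 9.75930513e-01,  2.21247463e-01,  1.52766936e+00, -4.65201776e-06,
        1.39466161e+00, -1.26105204e-01]), 'qvel': array([-0.00093275, -0.00076739,  0.00164045,  0.00086691,  0.00012004,
        0.00149784]), 'tau': array([ 1.29998393e-04, -4.96893275e+01, -3.89395595e+01, -9.41886765e-05,
        1.08895224e-02,  4.32204024e-05]), 'eef_pos': array([0.28203185, 0.55707586, 0.24115516]), 'orientation': array([ 2.32239765e-01,  9.72658062e-01, -9.29880387e-04, -3.48078264e-04]), 'wrist_force': array([ 0.07678154, -0.67136211, -0.02460314]), 'torque': array([-0.06393464, -0.02748084,  0.01596134]), 'finger_force': 0.0, 'gripper_width': 0.08532333022002825}
top {'intrinsics': array([[423.36666406,   0.        , 260.26611729],
       [  0.        , 423.36666406, 189.48084388],
       [  0.        ,   0.        ,   1.        ]]), 'xyz': array([ 0.41557055, -0.01013002,  1.48425253]), 'rotation': array([-0.69901104,  0.71314188, -0.03676004,  0.03822198])}
side {'intrinsics': array([[451.69578795,   0.        , 260.93638233],
       [  0.        , 451.69578795, 193.55453346],
       [  0.        ,   0.        ,   1.        ]]), 'xyz': array([0.54073794, 1.27816101, 0.88806652]), 'rotation': array([-0.00131371,  0.87901146, -0.47673347,  0.00789466])}
```

View pics/top0.png

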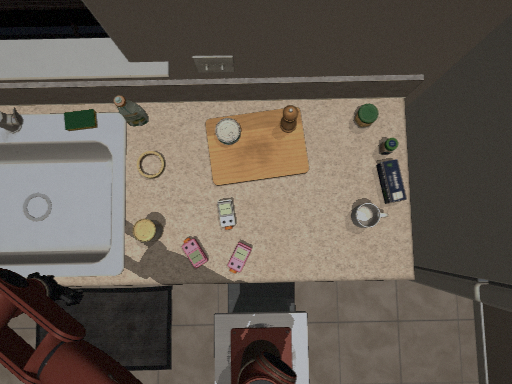

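View pics/side0.png

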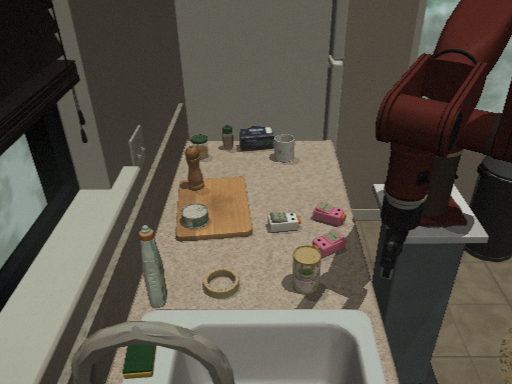

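The top view shows the board (near edge roughly (214,185)–(308,173)) and the white timer at (227,213) with its button at (227,229). Two pink look-alikes stand nearby at (194,252) and (240,257). Next I'll measure the board and the timer.

```bash
sed -i 's/    R=np.array(ci\["rotation"\])/    from scipy.spatial.transform import Rotation as Ro\n    R=np.array(ci["rotation"]); R=Ro.from_quat(R).as_matrix() if R.size==4 else R/' h.py
cat > m.py <<'E'
from h import *
n="top";ci=viewer.camera_info(n);im=viewer.grab_frame(n)
hsv=cv2.cvtColor(im,cv2.COLOR_BGR2HSV)
print("hsv board",hsv[160,240],"worktop",hsv[220,300],"timer",hsv[222,226],"btn",hsv[229,227])
b=cv2.inRange(hsv,(8,105,90),(25,255,255)); b[:, :190]=0;b[:,330:]=0;b[200:]=0;b[:100]=0
c=max(cv2.findContours(b,0,2)[0],key=cv2.contourArea)
r=cv2.minAreaRect(c);box=cv2.boxPoints(r);print("board px",r)
P=[onz(ci,*p,.022) for p in box];print(np.round(P,4))
print("sides",[round(float(np.linalg.norm(P[i]-P[i-1])),3) for i in range(4)])
# near edge: lowest board pixel per column
xs=np.arange(int(box[:,0].min())+12,int(box[:,0].max())-12)
E=np.array([onz(ci,x+.0,np.where(b[:,x])[0].max()+.5,.022)[:2] for x in xs])
k=np.polyfit(E[:,1],E[:,0],1);print("near edge x=%.4f*y+%.4f"%tuple(k),"res",np.std(E[:,0]-np.polyval(k,E[:,1])),"y",E[:,1].min(),E[:,1].max())
big=cv2.resize(im[170:290,160:290],None,fx=6,fy=6,interpolation=cv2.INTER_CUBIC)[:600]
w=cv2.inRange(hsv,(0,0,150),(180,40,255));w[:190]=0;w[240:]=0;w[:,:205]=0;w[:,250:]=0
c=max(cv2.findContours(w,0,2)[0],key=cv2.contourArea);print("white",cv2.minAreaRect(c),cv2.contourArea(c))
o=cv2.inRange(hsv,(3,150,120),(16,255,255));o[:218]=0;o[240:]=0;o[:,:205]=0;o[:,238:]=0
ys,xx=np.where(o);print("orange",len(ys),xx.mean(),ys.mean(),onz(ci,xx.mean(),ys.mean(),.03))
cv2.imwrite("pics/big1.png",big)
E
python3 m.py
```

```text
hsv board [ 16 128 169] worktop [ 17  53 172] timer [115   8 184] btn [ 13 138 150]
board px ((256.1294860839844, 145.04653930664062), (68.72899627685547, 96.54996490478516), 81.15818786621094)
[[ 0.8279  0.1884  0.022 ]
 [ 0.8748 -0.1506  0.022 ]
 [ 0.6306 -0.1802  0.022 ]
 [ 0.5853  0.153   0.022 ]]
sides [0.245, 0.342, 0.246, 0.336]
near edge x=-0.1221*y+0.6078 res 0.001042678818337292 y -0.13432531945381598 0.14844829006172014
white ((226.94595336914062, 220.67567443847656), (9.535140991210938, 14.467110633850098), 80.53767395019531) 117.0
orange 16 228.0 227.5 [0.441855   0.10434536 0.03      ]
```

View pics/big1.png

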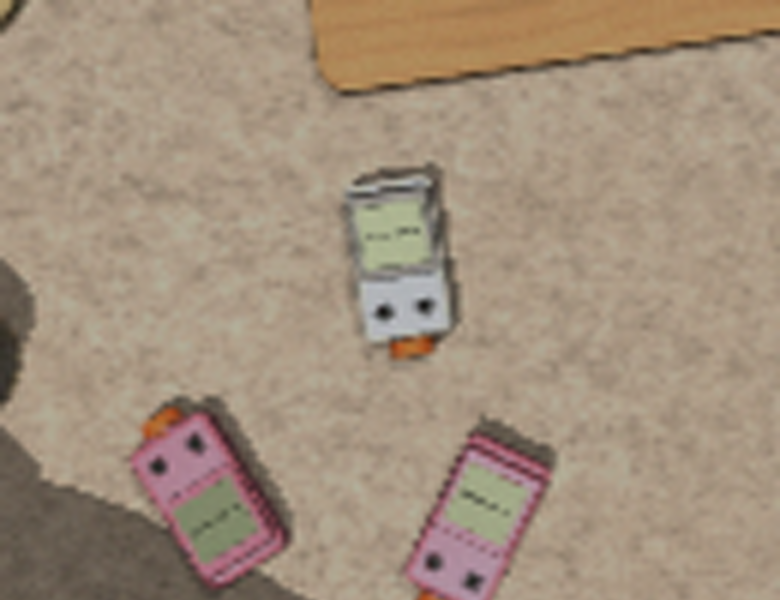

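```bash
python3 - <<'E'
from h import *
ci=viewer.camera_info("top")
f=lambda u,v,z:onz(ci,160+u/6-.42,170+v/6-.42,z)
L,R=f(368,343,.036),f(448,329,.036); b=f(412,356,.03)
print("front corners",L,R,np.linalg.norm(L-R),"btn outer",b)
d=(L-R)[:2]; print("yaw from front",np.degrees(np.arctan2(-d[0],d[1])))
TL=f(348,186,.05);TR=f(434,172,.05)
print("back top",TL,TR,np.linalg.norm(TL-TR)); d=((TL+TR)-(L+R))[:2]/2
print("axis yaw",np.degrees(np.arctan2(d[1],d[0])),np.linalg.norm(d),"centre",((TL+TR+L+R)/4))
for p in [(194,252),(240,257)]: print("pink",onz(ci,*p,.03))
E
```

```text
front corners [0.4447856  0.12800382 0.036     ] [0.45180951 0.0824422  0.036     ] 0.04609985919114479 btn outer [0.43702168 0.10355813 0.03      ]
yaw from front 8.763886962424662
back top [0.53332789 0.13711153 0.05      ] [0.5403046  0.08829782 0.05      ] 0.049309768734032616
axis yaw 4.831197659709385 0.08883430706998996 centre [0.4925569  0.10896384 0.043     ]
pink [0.36112001 0.22101611 0.03      ]
pink [0.34121709 0.06475247 0.03      ]
```

Request:
{"name": "carry_out", "arguments": {"moves": [[[5, -10, 0], [0, 0, 8], 100], [[10, -20, 0], [0, 0, 16], 100], [[15, -30, 0], [0, 0, 24], 100], [[19, -45, 0], [0, 0, 34], 100], [[19, -45, 0], [0, 0, 34], 100], [[19, -45, 0], [0, 0, 34], 100], [[19, -45, 0], [0, 0, 34], 100], [[19, -45, 0], [0, 0, 34], 100], [[19, -45, 0], [0, 0, 34], 100], [[19, -45, 0], [0, 0, 34], 100], [[19, -45, 0], [0, 0, 34], 100], [[19, -45, 0], [0, 0, 34], 100], [[19, -45, 0], [0, 0, 34], 100], [[19, -45, 0], [0, 0, 34], 100], [[19, -45, 0], [0, 0, 34], 100], [[19, -45, 0], [0, 0, 34], 100]]}}

```text
clock: 1.48
eef_pos: [0.4719, 0.1087, 0.2421]
orientation: [-0.063, 0.998, 0.0, -0.0]
wrist_force: [0.3, 0.2, 0.9]
gripper_width: 0.0853
finger_force: 0.0
```

```bash
python3 - <<'E'
from h import *
s=telemetry.get_obs();print(s["clock"],s["eef_pos"],s["orientation"],s["qpos"])
print(viewer.camera_info("wrist"))
cv2.imwrite("pics/w1.png",cv2.resize(viewer.grab_frame("wrist"),(800,600)))
E
```

```text
1.4833 [0.47187018 0.10865327 0.2420714 ] [-6.28949772e-02  9.98020081e-01  2.36755698e-04 -2.89358143e-04] [ 6.29511418e-02 -1.21911747e-01  1.88228900e+00  4.82105077e-04
  1.38179413e+00 -1.63380894e+00]
{'intrinsics': array([[297.31863964,   0.        , 256.69134245],
       [  0.        , 297.31863964, 189.1998338 ],
       [  0.        ,   0.        ,   1.        ]]), 'xyz': array([0.40613467, 0.09985947, 0.37296593]), 'rotation': array([0.65522663, 0.74360756, 0.10025531, 0.08760559])}
```

View pics/w1.png

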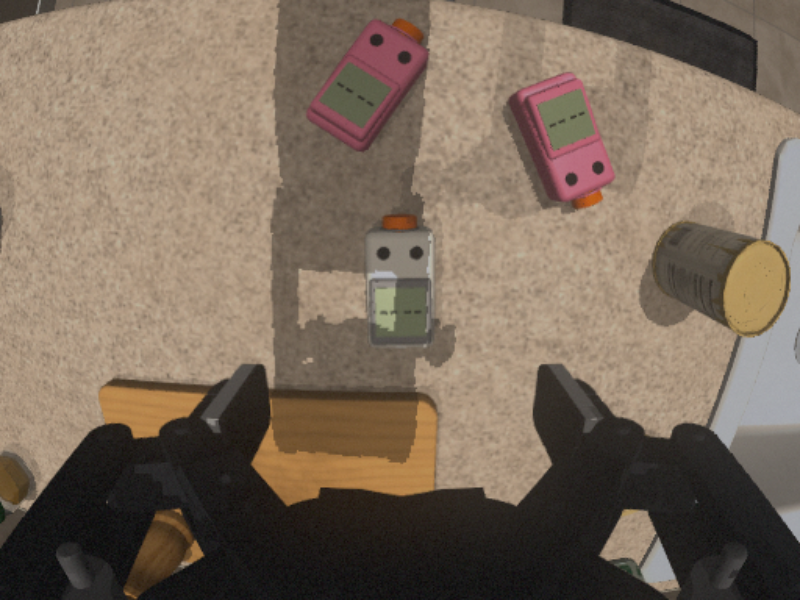

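The wrist view shows the timer, front end at about row 232 and rear at about row 345, nearly aligned with the jaws. The board's near edge runs from about (130,383) to (415,392). I'll cast these points.

```bash
python3 - <<'E'
from h import *
ci=viewer.camera_info("wrist")
f=lambda u,v,z:onz(ci,u*.64-.18,v*.64-.18,z,True)
L,R=f(433,232,.034),f(366,235,.034)
A,B=f(432,345,.050),f(371,346,.050)
print("front",L,R,np.linalg.norm(L-R)," back",A,B,np.linalg.norm(A-B))
d=((A+B)-(L+R))[:2]/2;print("axis yaw",np.degrees(np.arctan2(d[1],d[0])),np.linalg.norm(d),"front yaw",np.degrees(np.arctan2(-(L-R)[0],(L-R)[1])),"centre",(A+B+L+R)/4)
print("btn outer top",f(399,216,.034))
p,q=f(130,382,.022),f(410,391,.022);d=p-q;print("edge",p,q,"yaw",np.degrees(np.arctan(-d[0]/d[1])),"corner",f(437,400,.022))
E
```

```text
front [0.44689374 0.1290353  0.034     ] [0.45532718 0.08044678 0.034     ] 0.049314982058107755  back [0.52857623 0.13907425 0.05      ] [0.53512705 0.09399626 0.05      ] 0.04555149234975249
axis yaw 8.310669507239437 0.08159805146225389 front yaw 9.846650362359615 centre [0.49148105 0.11063815 0.042     ]
btn outer top [0.43839633 0.10277714 0.034     ]
edge [ 0.61855527 -0.13336031  0.022     ] [0.58285894 0.1303192  0.022     ] yaw 7.709700686541473 corner [0.58872044 0.15433034 0.022     ]
```

Request:
{"name": "carry_out", "arguments": {"moves": [[[1.2, 0.2, -4], [0, 0, 1], 100], [[2.2, 0.3, -8], [0, 0, 1], 100], [[2.2, 0.3, -12], [0, 0, 1], 100], [[2.2, 0.3, -15], [0, 0, 1], 100], [[2.2, 0.3, -18], [0, 0, 1], 100], [[2.2, 0.3, -20.5], [0, 0, 1], 100], [[2.2, 0.3, -22.3], [0, 0, 1], 100], [[2.2, 0.3, -22.5], [0, 0, 1], 100], [[2.2, 0.3, -22.5], [0, 0, 1], 100]]}}

```text
clock: 2.28
eef_pos: [0.4929, 0.1117, 0.0162]
orientation: [-0.072, 0.997, 0.0, -0.002]
wrist_force: [0.6, 0.2, -0.3]
gripper_width: 0.0854
finger_force: 0.0
```

Request:
{"name": "carry_out", "arguments": {"moves": [[[0, 0, 0], [0, 0, 0], 50], [[0, 0, 0], [0, 0, 0], 50], [[0, 0, 0], [0, 0, 0], 50], [[0, 0, 0], [0, 0, 0], 50], [[0, 0, 0], [0, 0, 0], 50], [[0, 0, 0], [0, 0, 0], 50]], "force": 20}}

```text
clock: 2.78
eef_pos: [0.4959, 0.1108, 0.0191]
orientation: [-0.071, 0.997, 0.0, 0.002]
wrist_force: [-1.3, 1.4, 7.0]
gripper_width: 0.0518
finger_force: 22.3
```

```bash
python3 - <<'E'
from h import *
s=telemetry.get_obs();print(s["clock"],s["eef_pos"],s["orientation"],s["gripper_width"],s["finger_force"],s["wrist_force"])
cv2.imwrite("pics/w2.png",viewer.grab_frame("wrist"))
E
```

```text
2.7833 [0.49592159 0.11084586 0.01910776] [-7.09813868e-02  9.97476323e-01  1.56184468e-04  1.61369459e-03] 0.0517697743818823 22.27520853281021 [-1.33682949  1.43767177  6.98116709]
```

View pics/w2.png

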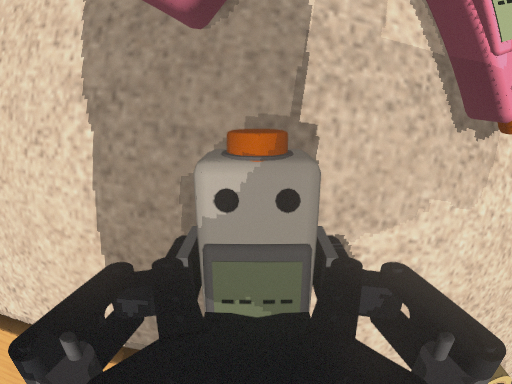

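The timer is gripped (51.8 mm opening), with its button pointing towards the robot. I'll ease the downward load and slide it near the board.

Request:
{"name": "carry_out", "arguments": {"moves": [[[0, 0, 0.3], [0, 0, 0], 50], [[0.5, -0.3, 0.3], [0, 0, 0], 50], [[1.3, -0.8, 0.3], [0, 0, 0], 50], [[2.1, -1.3, 0.3], [0, 0, 0], 50], [[2.9, -1.8, 0.3], [0, 0, -0.5], 50], [[3.6, -2.2, 0.3], [0, 0, -0.5], 50], [[4.0, -2.4, 0.3], [0, 0, -0.5], 50], [[4.2, -2.5, 0.3], [0, 0, -0.5], 50], [[4.2, -2.5, 0.3], [0, 0, -0.5], 50], [[4.2, -2.5, 0.3], [0, 0, -0.5], 50]]}}

```text
clock: 3.67
eef_pos: [0.5361, 0.0855, 0.02]
orientation: [-0.067, 0.998, 0.0, -0.0]
wrist_force: [0.0, 0.4, -1.2]
gripper_width: 0.0519
finger_force: 21.3
```

Request:
{"name": "carry_out", "arguments": {"moves": [[[0.1, 0, 0], [0, 0, 0], 50], [[0.2, 0, 0], [0, 0, 0], 50], [[0.3, 0, 0], [0, 0, 0], 50], [[0.4, 0, 0], [0, 0, 0], 50], [[0.4, 0, 0], [0, 0, 0], 50], [[0.4, 0, 0], [0, 0, 0], 50]]}}

```text
clock: 4.17
eef_pos: [0.5404, 0.0856, 0.0204]
orientation: [-0.067, 0.998, -0.0, 0.0]
wrist_force: [-0.3, -1.0, -0.6]
gripper_width: 0.0517
finger_force: 21.3
```

Request:
{"name": "carry_out", "arguments": {"moves": [[[0.1, 0, -0.1], [0, 0, 0], 50], [[0.2, 0, -0.1], [0, 0, 0], 50], [[0.3, 0, -0.1], [0, 0, 0], 50], [[0.4, 0, -0.1], [0, 0, 0], 50], [[0.4, 0, -0.1], [0, 0, 0], 50]]}}

```text
clock: 4.58
eef_pos: [0.5447, 0.0855, 0.0193]
orientation: [-0.067, 0.998, -0.0, 0.0]
wrist_force: [0.5, -0.1, -1.7]
gripper_width: 0.0519
finger_force: 21.4
```

Request:
{"name": "carry_out", "arguments": {"moves": [[[0.1, 0, 0], [0, 0, 0], 50], [[0.2, 0, 0], [0, 0, 0], 50], [[0.3, 0, 0], [0, 0, 0], 50], [[0.3, 0, 0], [0, 0, 0], 50]]}}

```text
clock: 4.92
eef_pos: [0.5477, 0.0855, 0.0193]
orientation: [-0.067, 0.998, -0.0, 0.0]
wrist_force: [0.7, 0.0, -2.4]
gripper_width: 0.0515
finger_force: 21.4
```

```bash
python3 - <<'E'
from h import *
s=telemetry.get_obs();print(s["clock"],s["eef_pos"],s["wrist_force"],s["torque"])
a=viewer.grab_frame("side")[190:260,170:320];cv2.imwrite("pics/s2.png",cv2.resize(a,None,fx=5,fy=5,interpolation=cv2.INTER_CUBIC))
E
```

```text
4.9167 [0.54765124 0.08553139 0.01932845] [ 0.65791964  0.03139515 -2.3647753 ] [ 0.00414926 -0.00068993 -0.00055503]
```

View pics/s2.png

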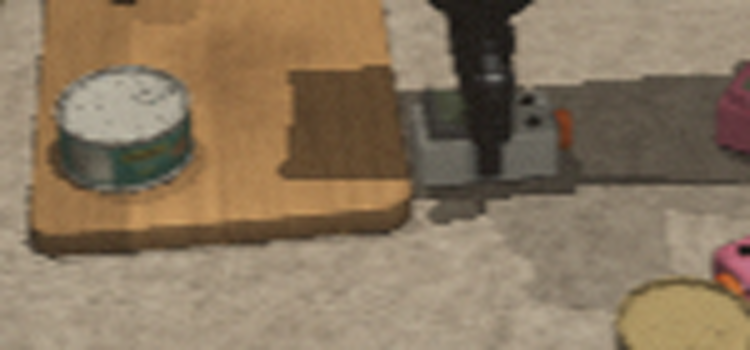

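In the side view the timer's back, at about x = 412, is still a few mm short of the board edge at about x = 408. I'll keep advancing until the force shows contact.

Request:
{"name": "carry_out", "arguments": {"moves": [[[0.1, 0, -0.1], [0, 0, 0], 50], [[0.2, 0, -0.1], [0, 0, 0], 50], [[0.3, 0, -0.1], [0, 0, 0], 50], [[0.3, 0, -0.1], [0, 0, 0], 50]]}}

```text
clock: 5.3
eef_pos: [0.5507, 0.0856, 0.0191]
orientation: [-0.067, 0.998, -0.0, 0.0]
wrist_force: [-3.5, 1.8, 5.1]
gripper_width: 0.0517
finger_force: 22.3
```

Request:
{"name": "carry_out", "arguments": {"moves": [[[0.1, 0, 0], [0, 0, 0], 50], [[0.2, 0, 0], [0, 0, 0], 50], [[0.2, 0, 0], [0, 0, 0], 50]]}}

```text
clock: 5.55
eef_pos: [0.5527, 0.0856, 0.0191]
orientation: [-0.067, 0.998, -0.0, 0.0]
wrist_force: [-3.0, -0.4, 5.2]
gripper_width: 0.0519
finger_force: 22.3
```

Request:
{"name": "carry_out", "arguments": {"moves": [[[0.1, 0, 0.05], [0, 0, 0], 50], [[0.2, 0, 0.05], [0, 0, 0], 50], [[0.2, 0, 0.05], [0, 0, 0], 50]]}}

```text
clock: 5.8
eef_pos: [0.5538, 0.0856, 0.0191]
orientation: [-0.067, 0.998, 0.0, -0.001]
wrist_force: [-6.3, -1.1, 6.9]
gripper_width: 0.0514
finger_force: 22.3
```

Request:
{"name": "carry_out", "arguments": {"moves": [[[0.1, 0, 0], [0, 0, 0], 50], [[0.2, 0, 0], [0, 0, 0], 50], [[0.2, 0, 0], [0, 0, 0], 50]]}}

```text
clock: 6.05
eef_pos: [0.5539, 0.0856, 0.0191]
orientation: [-0.067, 0.998, 0.0, -0.003]
wrist_force: [-13.5, 0.1, 14.8]
gripper_width: 0.0517
finger_force: 23.3
```

Contact with the board is clear: x has stalled at 0.554 and −13 N has built up. Next I'll relax, release, rise, back off along the timer's axis and shut the fingers.

Request:
{"name": "carry_out", "arguments": {"moves": [[[-0.1, 0, 0.1], [0, 0, 0], 50], [[-0.2, 0, 0.1], [0, 0, 0], 50], [[-0.2, 0, 0.1], [0, 0, 0], 100], [[-0.2, 0, 0.1], [0, 0, 0], 100], [[-0.2, 0, 0.1], [0, 0, 0], 100], [[-0.2, 0, 0.1], [0, 0, 0], 100], [[-0.2, 0, 3], [0, 0, 0], 100], [[-0.2, 0, 6.5], [0, 0, 0], 100], [[-0.2, 0, 10], [0, 0, 0], 100], [[-3, -0.4, 12], [0, 0, 0], 100], [[-6.5, -0.8, 12], [0, 0, 0], 50], [[-10, -1.3, 12], [0, 0, 0], 0], [[-12, -1.6, 12], [0, 0, 0], 0], [[-12, -1.6, 12], [0, 0, 0], 0], [[-12, -1.6, 12], [0, 0, 0], 0], [[-12, -1.6, 12], [0, 0, 0], 0], [[-12, -1.6, 12], [0, 0, 0], 0], [[-12, -1.6, 12], [0, 0, 0], 0]]}}

```text
clock: 7.55
eef_pos: [0.4374, 0.0696, 0.139]
orientation: [-0.067, 0.998, -0.0, 0.0]
wrist_force: [-0.6, -0.8, -0.2]
gripper_width: -0.0
finger_force: 0.0
```

```bash
python3 - <<'E'
from h import *
s=telemetry.get_obs();print(s["clock"],s["eef_pos"],s["wrist_force"],s["gripper_width"])
ci=viewer.camera_info("wrist");print(ci)
cv2.imwrite("pics/w3.png",cv2.resize(viewer.grab_frame("wrist"),(800,600)))
cv2.imwrite("pics/t3.png",cv2.resize(viewer.grab_frame("top")[150:240,190:310],None,fx=6,fy=6,interpolation=cv2.INTER_CUBIC))
E
```

```text
7.55 [0.43737912 0.06956631 0.13897892] [-0.63856295 -0.78374301 -0.20300325] -4.7178190209290926e-05
{'intrinsics': array([[297.31863964,   0.        , 256.69134245],
       [  0.        , 297.31863964, 189.1998338 ],
       [  0.        ,   0.        ,   1.        ]]), 'xyz': array([0.37157451, 0.06036121, 0.26980367]), 'rotation': array([0.65237622, 0.74601908, 0.10079054, 0.08776141])}
```

View pics/w3.png

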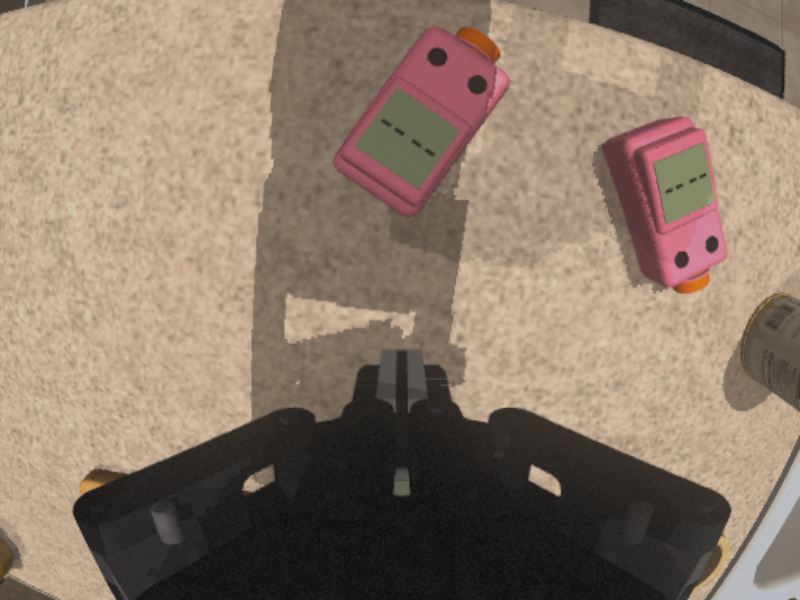

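View pics/t3.png

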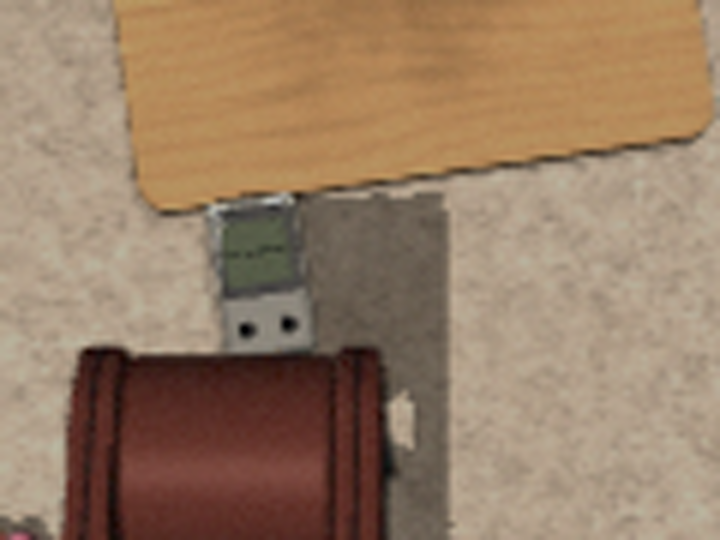

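The top view shows the timer's back square against the board edge, and the tool is on its axis. I'll descend behind the button and approach it.

Request:
{"name": "carry_out", "arguments": {"moves": [[[0, 0, -4], [0, 0, 0], 0], [[0, 0, -8], [0, 0, 0], 0], [[0, 0, -11], [0, 0, 0], 0], [[0, 0, -11.9], [0, 0, 0], 0], [[0, 0, -11.9], [0, 0, 0], 0], [[1.5, 0.2, -11.9], [0, 0, 0], 0], [[3, 0.4, -11.9], [0, 0, 0], 0], [[3.8, 0.5, -11.9], [0, 0, 0], 0], [[4.1, 0.6, -11.9], [0, 0, 0], 0], [[4.1, 0.6, -11.9], [0, 0, 0], 0], [[4.1, 0.6, -11.9], [0, 0, 0], 0]]}}

```text
clock: 8.57
eef_pos: [0.4774, 0.0756, 0.0204]
orientation: [-0.067, 0.998, -0.0, 0.0]
wrist_force: [0.7, -0.0, 0.9]
gripper_width: -0.0001
finger_force: 0.0
```

Request:
{"name": "carry_out", "arguments": {"moves": [[[0.1, 0, 0], [0, 0, 0], 0], [[0.2, 0, 0], [0, 0, 0], 0], [[0.3, 0, 0], [0, 0, 0], 0], [[0.4, 0, 0], [0, 0, 0], 0], [[0.4, 0, 0], [0, 0, 0], 0]]}}

```text
clock: 8.98
eef_pos: [0.4815, 0.0755, 0.0199]
orientation: [-0.067, 0.998, -0.0, 0.0]
wrist_force: [0.5, -0.0, -0.3]
gripper_width: -0.0
finger_force: 0.0
```

Request:
{"name": "carry_out", "arguments": {"moves": [[[0.1, 0, 0], [0, 0, 0], 0], [[0.2, 0, 0], [0, 0, 0], 0], [[0.3, 0, 0], [0, 0, 0], 0], [[0.4, 0, 0], [0, 0, 0], 0], [[0.4, 0, 0], [0, 0, 0], 0]]}}

```text
clock: 9.4
eef_pos: [0.4854, 0.0755, 0.0197]
orientation: [-0.067, 0.998, -0.0, -0.0]
wrist_force: [-0.8, -0.1, 0.0]
gripper_width: 0.0002
finger_force: 0.4
```

Request:
{"name": "carry_out", "arguments": {"moves": [[[0.1, 0, 0], [0, 0, 0], 0], [[0.2, 0, 0], [0, 0, 0], 0], [[0.3, 0, 0], [0, 0, 0], 0], [[0.4, 0, 0], [0, 0, 0], 0], [[0.4, 0, 0], [0, 0, 0], 0]]}}

```text
clock: 9.82
eef_pos: [0.4889, 0.0757, 0.0195]
orientation: [-0.067, 0.998, 0.0, -0.001]
wrist_force: [-3.0, 1.1, 2.5]
gripper_width: 0.0002
finger_force: 1.6
```

Contact began at x ≈ 0.485 and the spring force is rising. I'll continue to the stop and hold.

Request:
{"name": "carry_out", "arguments": {"moves": [[[0.1, 0, 0], [0, 0, 0], 0], [[0.2, 0, 0], [0, 0, 0], 0], [[0.3, 0, 0], [0, 0, 0], 0], [[0.3, 0, 0], [0, 0, 0], 0]]}}

```text
clock: 10.15
eef_pos: [0.4914, 0.0757, 0.0195]
orientation: [-0.067, 0.998, 0.0, -0.001]
wrist_force: [-6.1, 0.6, 2.8]
gripper_width: -0.0
finger_force: 3.2
```

Request:
{"name": "carry_out", "arguments": {"moves": [[[0.1, 0, 0], [0, 0, 0], 0], [[0.2, 0, 0], [0, 0, 0], 0], [[0.2, 0, 0], [0, 0, 0], 0], [[0.2, 0, 0], [0, 0, 0], 0], [[0.2, 0, 0], [0, 0, 0], 0]]}}

```text
clock: 10.57
eef_pos: [0.4916, 0.0756, 0.0192]
orientation: [-0.067, 0.998, 0.0, -0.003]
wrist_force: [-13.1, -0.7, 8.7]
gripper_width: 0.0
finger_force: 6.3
```

The stop is reached: x stalled at 0.4916 with 13 N, held about 0.4 s. Now I'll retreat and rise, then check.

Request:
{"name": "carry_out", "arguments": {"moves": [[[-0.3, 0, 0], [0, 0, 0], 0], [[-0.8, -0.1, 0], [0, 0, 0], 0], [[-1.5, -0.2, 0], [0, 0, 0], 0], [[-3.5, -0.5, 0], [0, 0, 0], 0], [[-5, -0.7, 0], [0, 0, 0], 0], [[-5, -0.7, 3], [0, 0, 0], 0], [[-5, -0.7, 7], [0, 0, 0], 0], [[-5, -0.7, 11], [0, 0, 0], 0], [[-6, -4, 15], [0, 0, 0], 0], [[-6, -8, 18], [0, 0, 0], 0], [[-6, -12, 20], [0, 0, 0], 0], [[-6, -16, 20], [0, 0, 0], 0], [[-6, -20, 20], [0, 0, 0], 0], [[-6, -22, 20], [0, 0, 0], 0], [[-6, -22, 20], [0, 0, 0], 0], [[-6, -22, 20], [0, 0, 0], 0]]}}

```text
clock: 11.9
eef_pos: [0.4346, -0.1466, 0.2204]
orientation: [-0.064, 0.998, -0.001, 0.001]
wrist_force: [-0.1, 0.0, 0.7]
gripper_width: 0.0003
finger_force: 0.0
```

```bash
python3 - <<'E'
from h import *
s=telemetry.get_obs();print(s["clock"],s["eef_pos"])
a=cv2.resize(viewer.grab_frame("top")[160:250,200:290],None,fx=5,fy=5,interpolation=cv2.INTER_CUBIC)
b=cv2.resize(viewer.grab_frame("side")[190:260,230:300],(450,450),interpolation=cv2.INTER_CUBIC)
cv2.imwrite("pics/f.png",cv2.resize(np.hstack([a,b]),(800,400)))
E
```

```text
11.9 [ 0.43456397 -0.14662086  0.22042401]
```

View pics/f.png

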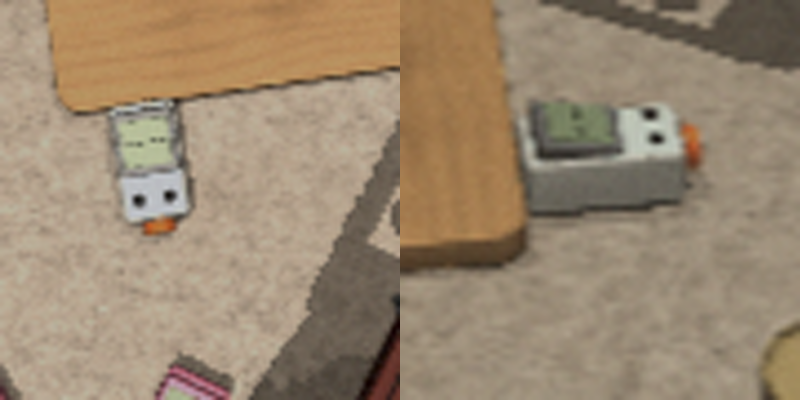

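Both views show the timer upright with its back flat against the board edge and its button out at (160,226) in the left crop and (692,146) in the right. I'm handing in.

```bash
python3 -c "
from h import *
print(workorder.finish_job())"
```

```text
the job is handed in; nothing more can be done
None
```

The timer stands upright and square against the board's near edge; I pressed its button to the stop for about 0.4 s, it sprang out again, and the job is handed in (no verdict was returned).

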